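# Draw the sleeve off the bent arbor for inspection

## Robot

A 6-joint arm with a two-finger parallel gripper is mounted at the origin on the work surface. World frame = base frame: x ahead of the robot, y to its left, z up, the work surface at z = 0. Lengths are in m, angles in degrees, forces in N, time in s.
With the tool pointing down it reaches from about 0.35 to 0.875 m from the base axis. Payload 4.2 kg.
Tool frame: the origin (TCP) lies on the centre line of the jaws, within the pads' length; the fingertips stand 25 mm ahead of it and the grasp point (between the pads) lies 6 mm ahead of it; z points along the fingers, y is the line along which they close (so a half turn about z gives the same grasp; the last joint's range is limited). The gripper opens to 87 mm and grips with 3 to 60 N. Pads are 19 mm wide; open, the fingers measure 117 mm over their backs; the gripper's body (75 mm by 190 mm) begins 51 mm behind the grasp point.
Start: joints at [-57.605, 22.042, 0.453, 0, -68.411, -14.817], TCP at [0.189, -0.596, 0.248] pointing down, gripper open.
Joint ranges: [-179.83, 179.83], [-69.29, 118.12], [-61.27, 80.66], [-181.25, 117.63], [-171.15, -9.14], [-177.46, 177.46]. Speed limits (degrees/s): [159.86, 159.86, 180, 180, 180, 180].

## Interface

Orientations are given as a 3x3 rotation matrix whose columns are the frame's x, y, z axes.
In Python, from station import r gives the robot as it stands.
- The arm moves only by the tool move_arm, never from a script. Its argument "series" is a list of rows, each an object with "grip": the opening, from 0 (shut) to 1 (fully open); "xyz": the shift along the tool's x, y, z in mm, a list of three; "angular": the turn, a rotation vector about the tool's x, y, z in rad, a list of three. A call has 1 to 10 rows; each row is the pose to reach, as a shift and turn from the pose commanded when the call began, along the tool's axes at that moment; what a row does not reach only later rows make up. A row lasts 1/10 s, in which the tool goes at most 50 mm and 8.59 degrees, less where a joint would pass 70% of its speed; a pose out of reach is approached as far as the arm can. A call with a gripper value outside its range is refused whole. The fingers move at their own pace and stop on an object; the grip force is fixed at half the most. Time passes only in rows, so rows that repeat a pose let the fingers close. It gives the time, the measured TCP pose, the force, the opening and the grip force at its end, in the units of the state.
- r.sense(): the state, without advancing time (a new reading comes with each control period).
- r.capture(name): name is "side" or "top"; returns a dict with "img" (480x640x3 uint8, red, green, blue), "camera_matrix" (3x3 intrinsics, pixels), "k1" (the pictures are not rectified: a ray, as slopes to the right and down, at radius r is drawn at 1 + k1 r^2 times it, then the intrinsics apply), "rvec" (rotation vector, rad) and "tvec" (3), from world to camera coordinates, as OpenCV has them. Camera axes: x right, y down, z forward; pixel columns grow to the right and rows downward; lengths in m; the calibration is good to about 2 mm. A picture is of the moment at which its call begins. There is no depth.
- r.finish_job(): hands the job in; it is judged then, once.
The state is a dict: "time_s": time; "joints": joint angles; "joint_velocities": joint speeds; "effort": joint torques, N m; "tcp_pos": TCP position; "ee_rot": TCP orientation; "wrist_force": force on the tool from outside, world axes, zero at the start; "moment": the same for the moment, N m; "gripper_width": opening from 0.0 (shut) to 1.0 (fully open); "gripper_force": force on a finger pad.
Only numpy, scipy, OpenCV 4.12 (cv2) and the standard library are available. Lean on these libraries where they do the work, as an engineer would, in place of code of your own. Each camera call takes 0.05 s, during which the arm holds its last target. There are 200 camera calls.

## Task

Gently take hold of the steel sleeve and slide it off the free end of the bent arbor rod, feeling your way along the bend so that the sleeve, while it slides, never presses on the rod with more than about 15 N. Then lay it gently down along the two rails of the inspection cradle, about the middle of their length and resting evenly on both rails, and let go. Do not drop it, and leave the other things on the bench where they are.

Things in the scene. Friction and masses are not known exactly. Their poses are not given: they have to be found in the camera images.
- sleeve: plain steel tube-like sleeve hanging on the rod near the post: outside diameter 36 mm, bore 19 mm, length 30 mm, 0.12 to 0.22 kg. Origin at its centre, x along its bore (at first towards the post). It passes the bend without being turned if its centre follows the rod; kept parallel to the straight part it has 2.5 mm clearance all round there, under 1 mm each way on the bent part.
- stand: fixed stand: base plate (x 45 to 155 mm, 100 mm wide, 12 mm thick) and grey post (30 x 40 mm, 152 mm tall, face at x = 75 mm) carrying one level rigid steel rod, 14 mm thick. Origin on the bench below the rod's outer part; x runs along the rod's straight part from free end to post; that axis is at y = 0, z = 130 mm. The sleeve starts centred at about x = 53 mm, 2.5 mm below the axis.
- bend (a point): point on the rod's axis where it is bent (stand x = 30 mm); same axes as the stand. From here the outer 82 mm, to the rounded free end at about stand x = -52 mm, runs 0.11 rad out of line (tip 9 mm off the straight axis). The bend may go up, down, left, right or between, differs each time and is not measured: look or feel. The sleeve is clear of the rod once its centre is beyond stand x = -70 mm.
- cradle: fixed inspection cradle: dark plate 75 x 60 mm, 10 mm thick, with two low parallel aluminium rails on top along its x (62 mm long, 5 mm wide, 8 mm high, 20 mm clear between them). Origin centre of its underside. A sleeve lying on both rails has its axis along x (either way round) at y = 0, 33 mm above the origin. The rails lie inside the sleeve's width, so fingers at its sides clear them.
- spare_ring: loose flat steel ring, 48 mm across, 28 mm hole, 12 mm thick, lying on the bench; a bystander; origin centre of its underside
- collet: loose dark steel collet standing on the bench, 34 mm across, 48 mm tall; a bystander; origin centre of its underside
- caliper: loose caliper, 170 mm long, lying flat on the bench; a bystander
- screwdriver: loose screwdriver lying on the bench; a bystander
- bottle: loose yellow bottle with a cap, 76 mm across, 160 mm tall; a bystander
- jar: loose jar, 60 mm across, 70 mm tall; a bystander
- weight: loose brass cylinder, 40 mm across, 35 mm tall; a bystander
Things that resemble listed ones, but are neither listed nor needed, are in the scene too. What is shaped like the sleeve but turquoise is not meant.

How it is judged:
By the outcome, as a careful person would: the job done as asked, in the order asked, and still so for the second after the job is handed in, with the robot touching nothing.
It also fails if it takes over 72 s, if anything falls off the work surface, if the arm or the gripper's body presses on something with over 40 N, if the wrist force passes 120 N, or if a joint passes its speed limit or range.

## Working session

There is one attempt and no reset: what is moved stays moved. The work goes in short steps, Python scripts to look and compute and a tool call to move; the robot and the scene stay as the last step left them, time stands still between calls to the robot, and variables do not carry over. Pictures are saved under pics/ and viewed, at most 10 in all, crops included, and the job is handed in when it is done.

Besides the shell and the picture viewer there is one more tool, called by a JSON object that holds its "fn" and its "kwargs", one argument or row to a line. move_arm: Moves the arm, as the interface text tells. Its arguments: {"type":"object","properties":{"series":{"type":"array"}},"required":["series"]}

```bash
ls; mkdir -p pics; python3 - <<'E'
from station import r
import cv2,numpy as np
for n in("side","top"):
    c=r.capture(n); cv2.imwrite(f"pics/{n}0.png",c["img"][:,:,::-1]); np.save(f"{n}0.npy",c,allow_pickle=True)
    R,_=cv2.Rodrigues(np.array(c["rvec"],float)); print(n,c["camera_matrix"],c["k1"],"pos",-R.T@np.array(c["tvec"]).ravel(),"fwd",R[2])
s=r.sense(); print({k:s[k] for k in("time_s","tcp_pos","ee_rot","wrist_force","gripper_width")})
E
```

```text
pics
side [[560.39764694   0.         320.79187115]
 [  0.         560.39764694 250.81847765]
 [  0.           0.           1.        ]] 0.011970429856612336 pos [0.32676107 0.94000907 1.00717621] fwd [ 0.18953145 -0.71071465 -0.67746772]
top [[621.3091984    0.         315.8644726 ]
 [  0.         621.3091984  241.04786945]
 [  0.           0.           1.        ]] -0.11043799634513872 pos [ 0.48419615 -0.00164542  1.54710426] fwd [ 0.07053802  0.00863065 -0.99747175]
{'time_s': 0.1, 'tcp_pos': array([ 0.18862215, -0.59535041,  0.24660676]), 'ee_rot': array([[-9.53350507e-01, -3.01864837e-01, -6.56166612e-04],
       [-3.01865539e-01,  9.53348823e-01,  1.79373536e-03],
       [ 8.40900359e-05,  1.90813260e-03, -9.99998176e-01]]), 'wrist_force': array([-0.08665176,  0.5982012 ,  0.35238546]), 'gripper_width': 1.0027385854321356}
```

View pics/side0.png

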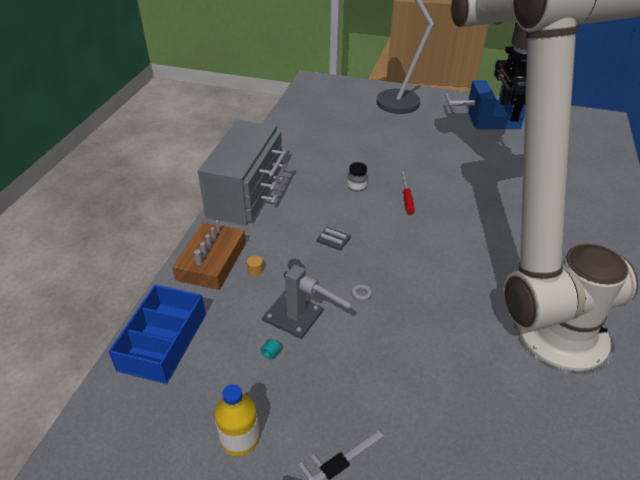

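View pics/top0.png

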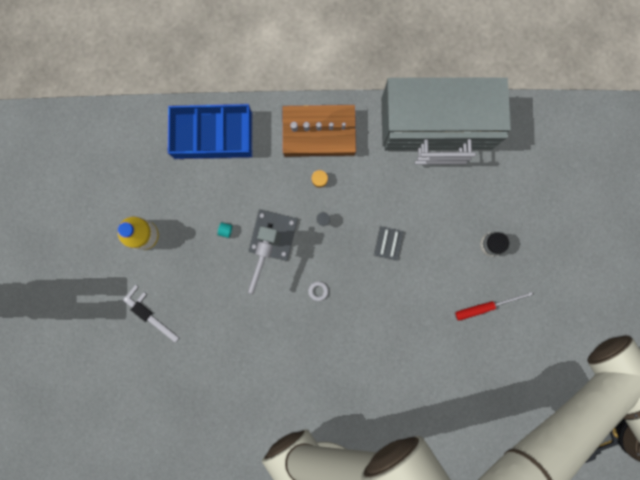

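The stand, with the rod and sleeve, is around (265,245) in top and (315,295) in side. The cradle is around (390,243) in top and (333,238) in side. Next I'll zoom in on both.

```bash
python3 - <<'E'
import cv2,numpy as np
s=cv2.imread("pics/side0.png");t=cv2.imread("pics/top0.png")
def z(im,x,y,w,h): return cv2.resize(im[y:y+h,x:x+w],(400,300),interpolation=cv2.INTER_CUBIC)
a=np.vstack([np.hstack([z(s,260,255,100,75),z(s,310,215,50,37)]),np.hstack([z(t,230,205,100,75+0),z(t,365,225,50,37)])])
cv2.imwrite("pics/z.png",a)
E
```

```text
(no output)
```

View pics/z.png

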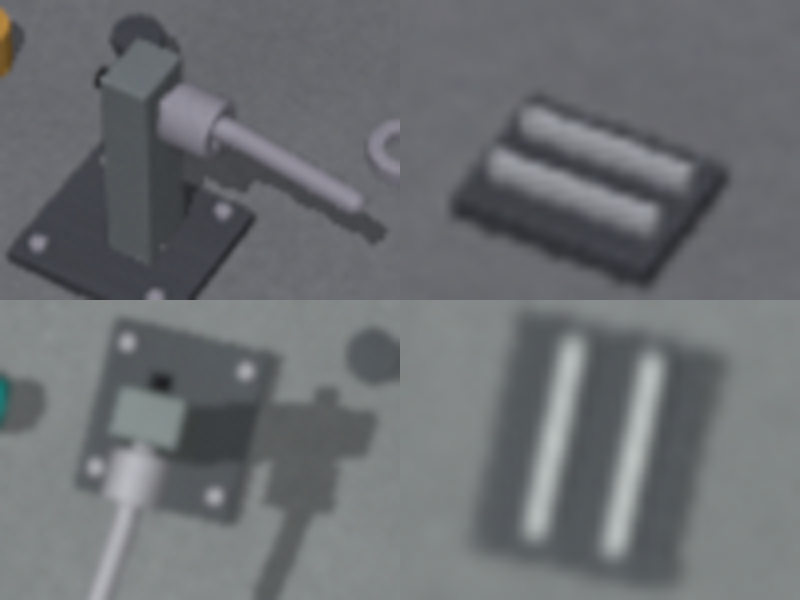

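The side zoom shows the sleeve against the post at about (310,285) and the rod tip at about (350,306). The top zoom shows four plate bolts, the post top and the two cradle rails. I'll segment these and triangulate.

```bash
cat > h.py <<'E'
import cv2,numpy as np
def load(f): return np.load(f,allow_pickle=True).item()
def cen(c):
    R,_=cv2.Rodrigues(np.array(c["rvec"],float)); return R,-R.T@np.array(c["tvec"],float).ravel()
def ray(c,uv):
    K=c["camera_matrix"];uv=np.atleast_2d(np.array(uv,float))
    n=cv2.undistortPoints(uv[:,None],K,np.array([c["k1"],0,0,0.]))[:,0]
    R,p=cen(c); d=np.c_[n,np.ones(len(n))]@R; return p,d/np.linalg.norm(d,axis=1)[:,None]
def onz(c,uv,z):
    p,d=ray(c,uv); return p+d*((z-p[2])/d[:,2])[:,None]
def tri(c1,u1,c2,u2):
    p,a=ray(c1,u1);q,b=ray(c2,u2);out=[]
    for x,y in zip(a,b):
        s=np.linalg.lstsq(np.c_[x,-y],q-p,rcond=None)[0]; out.append(np.r_[(p+s[0]*x+q+s[1]*y)/2,np.linalg.norm(p+s[0]*x-q-s[1]*y)])
    return np.array(out)
def proj(c,X):
    return cv2.projectPoints(np.array(X,float).reshape(-1,1,3),np.array(c["rvec"],float),np.array(c["tvec"],float),c["camera_matrix"],np.array([c["k1"],0,0,0.]))[0][:,0]
def up(c,x,y,w,h,k=8): return cv2.resize(c["img"][y:y+h,x:x+w],None,fx=k,fy=k,interpolation=cv2.INTER_CUBIC)
E
python3 - <<'E'
from h import *
S,T=load("side0.npy"),load("top0.npy")
np.set_printoptions(precision=4,suppress=True)
zz=lambda p,x0,y0,k: (np.array(p,float)+.5)/k-.5+[x0,y0]
bt=zz([(127,42),(246,71),(214,196),(95,167)],230,205,4)
bs=zz([(37,243),(223,211),(155,295)],260,255,4)
P=onz(T,bt,.013); print("bolts top",P,"ctr",P.mean(0)); print("side bolts on z",onz(S,bs,.013))
pt=zz([(122,88),(187,102),(178,152),(110,135)],230,205,4); Q=onz(T,pt,.152);print("post top",Q,Q.mean(0))
def comps(c,box,name,amin):
    x,y,w,h=box;im=up(c,*box);g=cv2.cvtColor(im,cv2.COLOR_RGB2GRAY)
    t,m=cv2.threshold(g,0,255,cv2.THRESH_OTSU); print(name,"thr",t)
    for k in cv2.findContours(m,cv2.RETR_EXTERNAL,cv2.CHAIN_APPROX_NONE)[0]:
        if cv2.contourArea(k)>amin:
            r_=cv2.minAreaRect(k);print(name,"ctr",zz(r_[0],x,y,8),"size",np.array(r_[1])/8,"corners",zz(cv2.boxPoints(r_),x,y,8).round(2).tolist())
comps(T,(370,226,40,34),"T cradle",300); comps(S,(315,224,38,26),"S cradle",300)
comps(T,(246,254,24,42),"T rod",300)
comps(S,(312,276,45,38),"S rod",300)
E
```

```text
bolts top [[0.6591 0.1463 0.013 ]
 [0.64   0.0724 0.013 ]
 [0.5626 0.093  0.013 ]
 [0.5815 0.1667 0.013 ]] ctr [0.6108 0.1196 0.013 ]
side bolts on z [[0.662  0.1438 0.013 ]
 [0.5648 0.0904 0.013 ]
 [0.5847 0.1622 0.013 ]]
post top [[0.6172 0.1359 0.152 ]
 [0.6088 0.0992 0.152 ]
 [0.5806 0.1045 0.152 ]
 [0.5907 0.1429 0.152 ]] [0.5993 0.1206 0.152 ]
T cradle thr 116.0
T cradle ctr [393.6618 243.598 ] size [ 4.1029 26.6014] corners [[388.81, 256.15], [394.51, 230.17], [398.51, 231.04], [392.82, 257.03]]
T cradle ctr [383.7322 241.4962] size [ 4.1342 26.4793] corners [[378.91, 254.0], [384.51, 228.12], [388.55, 228.99], [382.95, 254.87]]
T cradle ctr [395.875 242.5  ] size [33.875 27.125] corners [[382.31, 225.56], [409.44, 225.56], [409.44, 259.44], [382.31, 259.44]]
T cradle ctr [378.75 242.5 ] size [33.875 18.375] corners [[369.56, 225.56], [387.94, 225.56], [387.94, 259.44], [369.56, 259.44]]
S cradle thr 90.0
S cradle ctr [333.5 236.5] size [25.875 37.875] corners [[314.56, 223.56], [352.44, 223.56], [352.44, 249.44], [314.56, 249.44]]
T rod thr 151.0
T rod ctr [254.5177 272.1387] size [ 7.4233 42.1189] corners [[243.84, 290.67], [258.21, 251.08], [265.19, 253.61], [250.82, 293.2]]
S rod thr 93.0
S rod ctr [315.2813 307.1563] size [4.331  4.2426] corners [[312.25, 307.13], [315.25, 304.13], [318.31, 307.19], [315.31, 310.19]]
S rod ctr [330.5491 306.9273] size [38.4148 13.5598] corners [[311.14, 313.1], [311.56, 299.55], [349.96, 300.75], [349.54, 314.3]]
S rod ctr [334.  293.5] size [35.875 44.875] corners [[311.56, 275.56], [356.44, 275.56], [356.44, 311.44], [311.56, 311.44]]
```

```bash
cat > rod.py <<'E'
from h import *
from scipy.ndimage import map_coordinates
np.set_printoptions(precision=2,suppress=True,linewidth=150)
yaw=np.radians(-14.7);ex=np.array([np.cos(yaw),np.sin(yaw),0]);ey=np.array([-ex[1],ex[0],0]);ez=np.array([0,0,1.])
O=np.array([.611,.119,0])-.1*ex
W=lambda x,y=0,z=.13:O+ex*x+ey*y+ez*z
def off(c,x,half=12,w=8):
    a,b,cc=proj(c,[W(x),W(x+.005),W(x-.005)]);t=(b-cc)/np.linalg.norm(b-cc);n=np.array([-t[1],t[0]])
    s=np.arange(-w,w+.01,.1);g=c["img"].astype(float)
    p=sum(map_coordinates(g[:,:,k],[(a[1]+s*n[1]),(a[0]+s*n[0])],order=1) for k in range(3))/3
    th=(np.percentile(p,15)+p.max())/2; i=np.argmax(p); lo=hi=i
    while lo>0 and p[lo-1]>th:lo-=1
    while hi<len(p)-1 and p[hi+1]>th:hi+=1
    e=1e-3;J=[(proj(c,[W(x,e)])-a)[0]@n/e,(proj(c,[W(x,0,.13+e)])-a)[0]@n/e]
    return (s[lo]+s[hi])/2,(s[hi]-s[lo]),J
def run(S,T,xs):
    for x in xs:
        r1=off(S,x);r2=off(T,x);A=np.array([r1[2],r2[2]]);yz=np.linalg.solve(A,[r1[0],r2[0]])*1e3
        print(int(x*1e3),"side off/width",r1[0].round(2),r1[1].round(1),"top",r2[0].round(2),r2[1].round(1),"y,z mm",yz)
if __name__=="__main__":
    S,T=load("side0.npy"),load("top0.npy")
    run(S,T,[.06,.053,.046]+list(np.arange(.03,-.056,-.006)))
    print(O)
    zz=lambda p: (np.array(p,float)+.5)/8-.5+[310,215]
    # cradle rail ends (side zoom picks): far rail, near rail
    far=zz([(525,120),(690,180)]-np.array([400,0]));near=zz([(495,165),(655,218)]-np.array([400,0]))
    print("side rails",onz(S,np.r_[far,near],.018)*1e3)
    print("top rails ctr",onz(T,[(393.66,243.6),(383.73,241.5)],.018)*1e3, onz(T,[(390.8,256.6),(396.5,230.6)],.018)*1e3)
    print("tri centre",tri(S,[np.r_[far,near].mean(0)],T,[(388.7,242.55)])*1e3)
E
python3 rod.py
```

```text
60 side off/width 0.65 9.7 top -1.45 8.9 y,z mm [2.75 5.55]
53 side off/width 0.5 9.6 top -1.6 8.8 y,z mm [3.1  5.47]
46 side off/width 2.55 8.1 top -1.7 8.8 y,z mm [ 2.65 11.88]
30 side off/width 0.6 5.8 top -0.8 3.4 y,z mm [1.44 3.77]
24 side off/width 0.25 5.5 top -0.95 3.5 y,z mm [1.85 3.1 ]
18 side off/width 0.05 5.5 top -1.15 3.5 y,z mm [2.32 2.99]
12 side off/width -0.2 5.6 top -1.35 3.5 y,z mm [2.81 2.74]
6 side off/width -0.55 5.7 top -1.55 3.5 y,z mm [3.32 2.19]
0 side off/width -0.85 5.3 top -1.75 3.3 y,z mm [3.82 1.8 ]
-5 side off/width -1.2 5.2 top -1.95 3.5 y,z mm [4.34 1.26]
-11 side off/width -1.5 5.2 top -2.15 3.5 y,z mm [4.83 0.87]
-17 side off/width -1.95 4.7 top -2.35 3.3 y,z mm [5.38 0.04]
-23 side off/width -2.2 4.4 top -2.55 3.3 y,z mm [ 5.86 -0.19]
-29 side off/width -2.55 4.1 top -2.8 3.4 y,z mm [ 6.47 -0.59]
-35 side off/width -2.85 3.7 top -3.0 3.4 y,z mm [ 6.97 -0.97]
-41 side off/width -3.2 4.2 top -3.15 3.3 y,z mm [ 7.38 -1.61]
-47 side off/width 7.5 1.0 top -3.3 3.2 y,z mm [ 4.39 30.07]
-53 side off/width 7.15 1.7 top -7.4 1.2 y,z mm [12.82 39.11]
[0.51 0.14 0.  ]
side rails [[ 614.69 -183.2    18.  ]
 [ 553.54 -168.62   18.  ]
 [ 618.32 -157.95   18.  ]
 [ 560.22 -146.81   18.  ]]
top rails ctr [[ 583.43 -180.32   18.  ]
 [ 588.96 -155.88   18.  ]] [[ 551.43 -172.58   18.  ]
 [ 615.53 -188.06   18.  ]]
tri centre [[ 586.98 -168.43   14.13    1.08]]
```

The rod fit gives a bend slope, per mm towards the free end, of about 0.083 to stand +y and 0.075 down. The total of 0.112 matches the given 0.11. The stand yaw is −14.7° and the sleeve is at about (0.566, 0.131). The cradle triangulates to about (0.587, −0.168). I'll move above the sleeve now.

{"fn": "move_arm", "kwargs": {
  "series": [
    {"grip": 1, "xyz": [-145, 145, -10], "angular": [0, 0, 0.28]},
    {"grip": 1, "xyz": [-289, 290, -20], "angular": [0, 0, 0.564]},
    {"grip": 1, "xyz": [-289, 290, -20], "angular": [0, 0, 0.564]},
    {"grip": 1, "xyz": [-289, 290, -20], "angular": [0, 0, 0.564]},
    {"grip": 1, "xyz": [-289, 290, -20], "angular": [0, 0, 0.564]},
    {"grip": 1, "xyz": [-289, 290, -20], "angular": [0, 0, 0.564]},
    {"grip": 1, "xyz": [-289, 290, -20], "angular": [0, 0, 0.564]},
    {"grip": 1, "xyz": [-289, 290, -20], "angular": [0, 0, 0.564]},
    {"grip": 1, "xyz": [-289, 290, -20], "angular": [0, 0, 0.564]},
    {"grip": 1, "xyz": [-289, 290, -20], "angular": [0, 0, 0.564]}
  ]
}}

```text
time_s: 1.1
tcp_pos: [0.3776, -0.2299, 0.2676]
ee_rot: [[-0.968, 0.25, 0.001], [0.25, 0.968, 0.0], [-0.0, 0.0, -1.0]]
wrist_force: [0.2, -0.4, 0.1]
gripper_width: 0.998
gripper_force: 0.0
```

{"fn": "move_arm", "kwargs": {
  "series": [
    {"grip": 1, "xyz": [-92, 396, 0], "angular": [0, 0, 0]},
    {"grip": 1, "xyz": [-92, 396, 0], "angular": [0, 0, 0]},
    {"grip": 1, "xyz": [-92, 396, 0], "angular": [0, 0, 0]},
    {"grip": 1, "xyz": [-92, 396, 0], "angular": [0, 0, 0]},
    {"grip": 1, "xyz": [-92, 396, 0], "angular": [0, 0, 0]},
    {"grip": 1, "xyz": [-92, 396, 0], "angular": [0, 0, 0]},
    {"grip": 1, "xyz": [-92, 396, 0], "angular": [0, 0, 0]},
    {"grip": 1, "xyz": [-92, 396, 0], "angular": [0, 0, 0]},
    {"grip": 1, "xyz": [-92, 396, 0], "angular": [0, 0, 0]},
    {"grip": 1, "xyz": [-92, 396, 60], "angular": [0, 0, 0]}
  ]
}}

```text
time_s: 2.1
tcp_pos: [0.5714, 0.1297, 0.2227]
ee_rot: [[-0.968, 0.252, 0.014], [0.252, 0.968, 0.004], [-0.012, 0.008, -1.0]]
wrist_force: [1.3, -0.5, 0.4]
gripper_width: 0.996
gripper_force: 0.0
```

```bash
python3 - <<'E'
from station import r
from rod import *
S=r.capture("side");T=r.capture("top");s=r.sense();print(s["tcp_pos"],s["wrist_force"])
np.save("side1.npy",S,allow_pickle=True);np.save("top1.npy",T,allow_pickle=True)
p=s["tcp_pos"]-np.array([0,0,.006]);print(proj(S,[W(.053,0,.1275),p]),proj(T,[W(.053,0,.1275),p]), (p-W(.053))@np.c_[ex,ey])
a=cv2.resize(S["img"][225:325,255:388],(800,600),interpolation=cv2.INTER_CUBIC);cv2.imwrite("pics/s1.png",a[:,:,::-1])
E
```

```text
[0.56 0.13 0.21] [-0.53 -0.33 -0.81]
[[310.1  285.59]
 [312.24 258.37]] [[263.5  250.04]
 [262.7  249.54]] [-0.   -0.01]
```

View pics/s1.png

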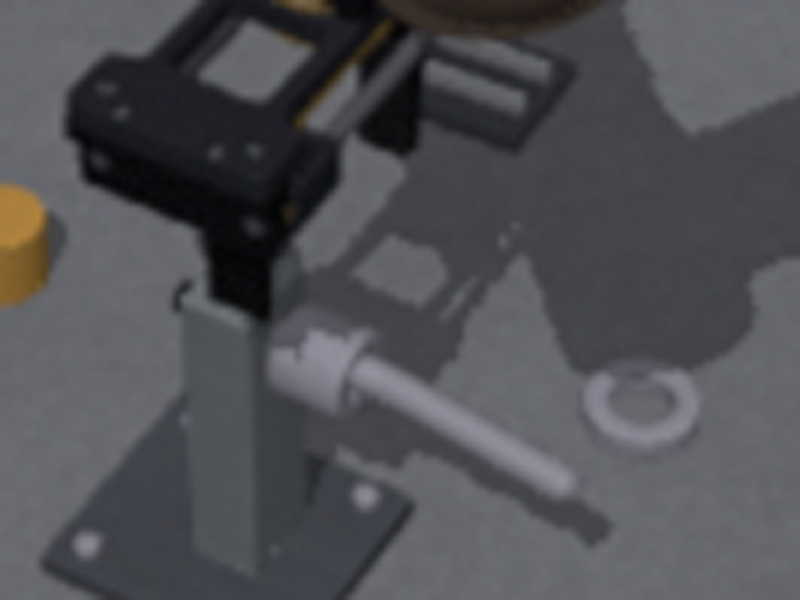

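Side view from above the sleeve: the fingers straddle the sleeve line, and the sleeve is centred at about (308.5, 285) in full-image pixels. Expected was (310, 285.6), so it agrees within about 2 mm.

```bash
cat > st.py <<'E'
from station import r
from rod import *
s=r.sense();p=np.array(s["tcp_pos"]);np.set_printoptions(precision=2,suppress=True)
d=p-W(0);R=np.array(s["ee_rot"])
print("t",s["time_s"],"stand frame TCP-axis x,y,z mm",np.array([d@ex,d@ey,d[2]])*1e3,"F(ex,ey,z)",np.array([np.dot(s["wrist_force"],e) for e in(ex,ey,ez)]),"M",s["moment"],"w",s["gripper_width"],s["gripper_force"])
print("tool x,y in stand deg",np.degrees(np.arctan2(-R[:,0]@ey,-R[:,0]@ex)),"tilt",R[:,2], "pos",p*1e3)
E
python3 st.py
```

```text
t 2.2 stand frame TCP-axis x,y,z mm [51.19 -6.16 80.69] F(ex,ey,z) [-0.43 -0.46 -0.81] M [-0.09  0.14  0.06] w 0.9975913031574108 0.0
tool x,y in stand deg -0.16291792880950112 tilt [-0.01 -0.   -1.  ] pos [562.22 125.43 210.69]
```

{"fn": "move_arm", "kwargs": {
  "series": [
    {"grip": 1, "xyz": [0, 0, 10], "angular": [0, 0, 0]},
    {"grip": 1, "xyz": [0, 0, 20], "angular": [0, 0, 0]},
    {"grip": 1, "xyz": [0, 0, 20], "angular": [0, 0, 0]},
    {"grip": 1, "xyz": [0, 0, 20], "angular": [0, 0, 0]}
  ]
}}

```text
time_s: 2.6
tcp_pos: [0.5669, 0.1273, 0.1986]
ee_rot: [[-0.967, 0.255, 0.002], [0.255, 0.967, 0.0], [-0.001, 0.001, -1.0]]
wrist_force: [-0.2, -0.7, -0.3]
gripper_width: 0.999
gripper_force: 0.0
```

```bash
python3 st.py
```

```text
t 2.6 stand frame TCP-axis x,y,z mm [55.21 -3.2  68.6 ] F(ex,ey,z) [-0.   -0.76 -0.32] M [-0.01 -0.07  0.  ] w 0.9993962747206562 0.0
tool x,y in stand deg -0.05202050613796073 tilt [ 0.  0. -1.] pos [566.86 127.27 198.6 ]
```

{"fn": "move_arm", "kwargs": {
  "series": [
    {"grip": 1, "xyz": [1, 4, 20], "angular": [0, 0, 0]},
    {"grip": 1, "xyz": [1, 4, 40], "angular": [0, 0, 0]},
    {"grip": 1, "xyz": [1, 4, 55], "angular": [0, 0, 0]},
    {"grip": 1, "xyz": [1, 4, 63], "angular": [0, 0, 0]},
    {"grip": 1, "xyz": [1, 4, 63], "angular": [0, 0, 0]},
    {"grip": 1, "xyz": [1, 4, 63], "angular": [0, 0, 0]}
  ]
}}

```text
time_s: 3.2
tcp_pos: [0.5671, 0.1319, 0.1356]
ee_rot: [[-0.967, 0.254, 0.002], [0.254, 0.967, 0.001], [-0.002, 0.001, -1.0]]
wrist_force: [-0.4, 0.7, 0.6]
gripper_width: 1.002
gripper_force: 0.0
```

```bash
python3 st.py; python3 - <<'E'
from station import r
from rod import *
S=r.capture("side");T=r.capture("top")
a=cv2.resize(S["img"][245:320,265:365],(800,600),interpolation=cv2.INTER_CUBIC);b=cv2.resize(T["img"][215:290,225:325],(800,600),interpolation=cv2.INTER_CUBIC)
cv2.imwrite("pics/s2.png",np.hstack([a[:,150:550],b[:,100:500]])[:,:,::-1])
E
```

```text
t 3.2 stand frame TCP-axis x,y,z mm [54.32  1.31  5.62] F(ex,ey,z) [-0.56  0.57  0.61] M [-0.08 -0.01  0.01] w 1.0015229421972494 0.0
tool x,y in stand deg -0.019215786493136103 tilt [ 0.  0. -1.] pos [567.15 131.86 135.62]
```

View pics/s2.png

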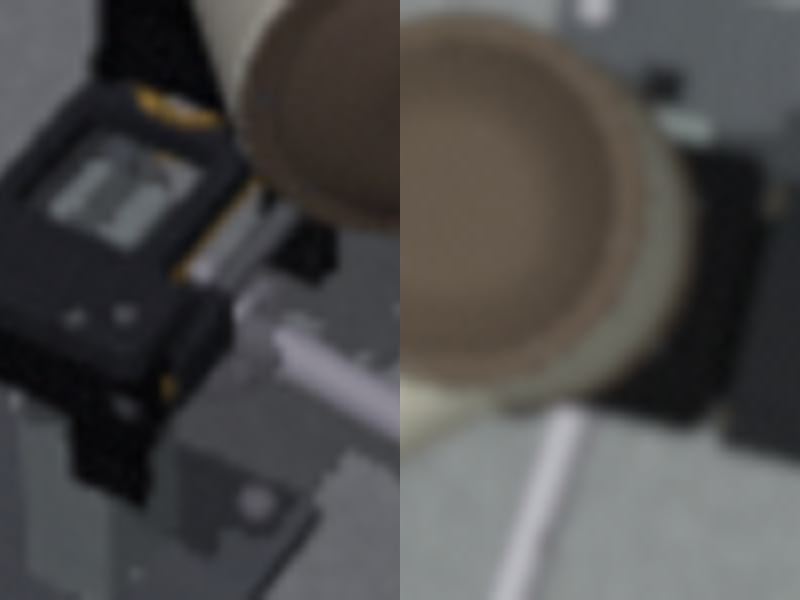

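The fingers straddle the sleeve: near finger at about (110,470) and far finger at (310,245) in the crop. Closing in two stages.

{"fn": "move_arm", "kwargs": {
  "series": [
    {"grip": 0.47, "xyz": [0, 0, 0], "angular": [0, 0, 0]},
    {"grip": 0.47, "xyz": [0, 0, 0], "angular": [0, 0, 0]},
    {"grip": 0.47, "xyz": [0, 0, 0], "angular": [0, 0, 0]},
    {"grip": 0.47, "xyz": [0, 0, 0], "angular": [0, 0, 0]},
    {"grip": 0.47, "xyz": [0, 0, 0], "angular": [0, 0, 0]},
    {"grip": 0.47, "xyz": [0, 0, 0], "angular": [0, 0, 0]},
    {"grip": 0.47, "xyz": [0, 0, 0], "angular": [0, 0, 0]},
    {"grip": 0.47, "xyz": [0, 0, 0], "angular": [0, 0, 0]}
  ]
}}

```text
time_s: 4.1
tcp_pos: [0.5664, 0.1316, 0.1345]
ee_rot: [[-0.967, 0.254, -0.0], [0.254, 0.967, -0.0], [0.0, -0.0, -1.0]]
wrist_force: [-0.3, -0.2, 0.1]
gripper_width: 0.483
gripper_force: 0.0
```

{"fn": "move_arm", "kwargs": {
  "series": [
    {"grip": 0.44, "xyz": [0, 0, 0], "angular": [0, 0, 0]},
    {"grip": 0.42, "xyz": [0, 0, 0], "angular": [0, 0, 0]},
    {"grip": 0.4, "xyz": [0, 0, 0], "angular": [0, 0, 0]},
    {"grip": 0.38, "xyz": [0, 0, 0], "angular": [0, 0, 0]},
    {"grip": 0.3, "xyz": [0, 0, 0], "angular": [0, 0, 0]},
    {"grip": 0.3, "xyz": [0, 0, 0], "angular": [0, 0, 0]}
  ]
}}

```text
time_s: 4.7
tcp_pos: [0.5661, 0.1311, 0.1344]
ee_rot: [[-0.967, 0.255, -0.001], [0.255, 0.967, -0.001], [0.001, -0.001, -1.0]]
wrist_force: [-0.8, -2.9, -0.6]
gripper_width: 0.396
gripper_force: 29.9
```

```bash
python3 st.py
```

```text
t 4.7 stand frame TCP-axis x,y,z mm [53.46  0.28  4.37] F(ex,ey,z) [-0.06 -3.03 -0.56] M [-0.9   0.16  0.05] w 0.39642568676488554 29.93930068514601
tool x,y in stand deg -0.04996556143039591 tilt [-0. -0. -1.] pos [566.05 131.09 134.37]
```

{"fn": "move_arm", "kwargs": {
  "series": [
    {"grip": 0.3, "xyz": [0, -0.5, 0], "angular": [0, 0, 0]},
    {"grip": 0.3, "xyz": [0, -1, 0], "angular": [0, 0, 0]},
    {"grip": 0.3, "xyz": [0, -1, 0], "angular": [0, 0, 0]}
  ]
}}

```text
time_s: 5.0
tcp_pos: [0.5663, 0.131, 0.1345]
ee_rot: [[-0.967, 0.254, 0.0], [0.254, 0.967, 0.001], [-0.0, 0.001, -1.0]]
wrist_force: [-0.3, -0.3, -0.9]
gripper_width: 0.396
gripper_force: 29.9
```

{"fn": "move_arm", "kwargs": {
  "series": [
    {"grip": 0.3, "xyz": [0, -0.5, -0.5], "angular": [0, 0, 0]},
    {"grip": 0.3, "xyz": [0, -1, -1], "angular": [0, 0, 0]},
    {"grip": 0.3, "xyz": [0, -1, -1], "angular": [0, 0, 0]}
  ]
}}

```text
time_s: 5.3
tcp_pos: [0.5661, 0.1299, 0.1357]
ee_rot: [[-0.967, 0.254, 0.0], [0.254, 0.967, 0.0], [-0.0, 0.0, -1.0]]
wrist_force: [-0.3, 0.2, -1.1]
gripper_width: 0.394
gripper_force: 29.9
```

```bash
python3 st.py
```

```text
t 5.3 stand frame TCP-axis x,y,z mm [53.8  -0.86  5.67] F(ex,ey,z) [-0.3   0.15 -1.11] M [-0.08 -0.02 -0.01] w 0.3935907140519009 29.9298449564958
tool x,y in stand deg -0.03137824132611205 tilt [ 0.  0. -1.] pos [566.09 129.89 135.67]
```

{"fn": "move_arm", "kwargs": {
  "series": [
    {"grip": 0.3, "xyz": [0, 0, -1], "angular": [0, 0, 0]},
    {"grip": 0.3, "xyz": [0, 0, -1.5], "angular": [0, 0, 0]},
    {"grip": 0.3, "xyz": [0, 0, -1.5], "angular": [0, 0, 0]}
  ]
}}

```text
time_s: 5.6
tcp_pos: [0.566, 0.1298, 0.1372]
ee_rot: [[-0.967, 0.254, 0.0], [0.254, 0.967, 0.0], [-0.0, 0.0, -1.0]]
wrist_force: [0.3, 1.0, -1.4]
gripper_width: 0.391
gripper_force: 29.9
```

{"fn": "move_arm", "kwargs": {
  "series": [
    {"grip": 0.3, "xyz": [0, -0.5, 0], "angular": [0, 0, 0]},
    {"grip": 0.3, "xyz": [0, -1, 0], "angular": [0, 0, 0]},
    {"grip": 0.3, "xyz": [0, -1.5, 0], "angular": [0, 0, 0]},
    {"grip": 0.3, "xyz": [0, -1.5, 0], "angular": [0, 0, 0]}
  ]
}}

```text
time_s: 6.0
tcp_pos: [0.5655, 0.1282, 0.137]
ee_rot: [[-0.967, 0.254, -0.0], [0.254, 0.967, -0.0], [0.0, -0.0, -1.0]]
wrist_force: [0.9, -0.4, -1.5]
gripper_width: 0.391
gripper_force: 29.9
```

{"fn": "move_arm", "kwargs": {
  "series": [
    {"grip": 0.3, "xyz": [0, -0.5, 0], "angular": [0, 0, 0]},
    {"grip": 0.3, "xyz": [0, -1, 0], "angular": [0, 0, 0]},
    {"grip": 0.3, "xyz": [0, -1, 0], "angular": [0, 0, 0]}
  ]
}}

```text
time_s: 6.3
tcp_pos: [0.5653, 0.1273, 0.137]
ee_rot: [[-0.967, 0.254, 0.0], [0.254, 0.967, 0.0], [-0.0, 0.0, -1.0]]
wrist_force: [0.5, 0.3, -1.1]
gripper_width: 0.393
gripper_force: 29.9
```

{"fn": "move_arm", "kwargs": {
  "series": [
    {"grip": 0.3, "xyz": [0, -0.5, 0], "angular": [0, 0, 0]},
    {"grip": 0.3, "xyz": [0, -1, 0], "angular": [0, 0, 0]},
    {"grip": 0.3, "xyz": [0, -1, 0], "angular": [0, 0, 0]}
  ]
}}

```text
time_s: 6.6
tcp_pos: [0.5653, 0.1271, 0.137]
ee_rot: [[-0.967, 0.254, 0.001], [0.254, 0.967, 0.001], [-0.001, 0.002, -1.0]]
wrist_force: [-0.4, 3.4, -1.9]
gripper_width: 0.391
gripper_force: 29.9
```

{"fn": "move_arm", "kwargs": {
  "series": [
    {"grip": 0.3, "xyz": [0, -0.5, 0], "angular": [0, 0, 0]},
    {"grip": 0.3, "xyz": [0, -0.5, 0], "angular": [0, 0, 0]}
  ]
}}

```text
time_s: 6.8
tcp_pos: [0.5653, 0.1271, 0.1371]
ee_rot: [[-0.967, 0.254, 0.002], [0.254, 0.967, 0.002], [-0.001, 0.002, -1.0]]
wrist_force: [-0.7, 6.5, -3.2]
gripper_width: 0.395
gripper_force: 29.9
```

```bash
python3 st.py
```

```text
t 6.8 stand frame TCP-axis x,y,z mm [53.77 -3.72  7.06] F(ex,ey,z) [-2.33  6.1  -3.16] M [1.8  0.02 0.05] w 0.39475059777962795 29.91885236922826
tool x,y in stand deg -0.013804770578661063 tilt [ 0.  0. -1.] pos [565.34 127.13 137.06]
```

{"fn": "move_arm", "kwargs": {
  "series": [
    {"grip": 0.3, "xyz": [0, 1.8, 0], "angular": [0, 0, 0]},
    {"grip": 0.3, "xyz": [0, 3.6, 0], "angular": [0, 0, 0]},
    {"grip": 0.3, "xyz": [0, 3.6, -1], "angular": [0, 0, 0]},
    {"grip": 0.3, "xyz": [0, 3.6, -2], "angular": [0, 0, 0]},
    {"grip": 0.3, "xyz": [0, 3.6, -2], "angular": [0, 0, 0]}
  ]
}}

```text
time_s: 7.3
tcp_pos: [0.5658, 0.1289, 0.1392]
ee_rot: [[-0.967, 0.255, -0.0], [0.255, 0.967, -0.0], [0.0, -0.0, -1.0]]
wrist_force: [0.0, 0.9, -1.5]
gripper_width: 0.395
gripper_force: 29.9
```

{"fn": "move_arm", "kwargs": {
  "series": [
    {"grip": 0.3, "xyz": [0, 0, -0.5], "angular": [0, 0, 0]},
    {"grip": 0.3, "xyz": [0, 0, -1], "angular": [0, 0, 0]},
    {"grip": 0.3, "xyz": [0, 0, -1], "angular": [0, 0, 0]}
  ]
}}

```text
time_s: 7.6
tcp_pos: [0.5657, 0.129, 0.1393]
ee_rot: [[-0.967, 0.255, -0.001], [0.255, 0.967, -0.0], [0.001, -0.001, -1.0]]
wrist_force: [2.2, -0.7, -6.8]
gripper_width: 0.392
gripper_force: 29.9
```

```bash
python3 st.py
```

```text
t 7.6 stand frame TCP-axis x,y,z mm [53.65 -1.8   9.31] F(ex,ey,z) [ 2.34 -0.12 -6.78] M [-0.35 -0.7  -0.01] w 0.39211999750270704 29.928106956213014
tool x,y in stand deg -0.058934343936602636 tilt [-0. -0. -1.] pos [565.71 129.02 139.31]
```

Contact felt on both sides puts the rod-centred TCP at stand y ≈ −1.2 and z ≈ +6.75, with a contact stiffness of about 6 N/mm. I'll centre there and slide along the straight part.

{"fn": "move_arm", "kwargs": {
  "series": [
    {"grip": 0.3, "xyz": [0, 0.4, 1.6], "angular": [0, 0, 0]},
    {"grip": 0.3, "xyz": [0, 0.4, 3.2], "angular": [0, 0, 0]},
    {"grip": 0.3, "xyz": [2, 0.4, 3.2], "angular": [0, 0, 0]},
    {"grip": 0.3, "xyz": [5, 0.4, 3.2], "angular": [0, 0, 0]},
    {"grip": 0.3, "xyz": [8, 0.4, 3.2], "angular": [0, 0, 0]},
    {"grip": 0.3, "xyz": [11, 0.4, 3.2], "angular": [0, 0, 0]},
    {"grip": 0.3, "xyz": [14, 0.4, 3.2], "angular": [0, 0, 0]},
    {"grip": 0.3, "xyz": [14, 0.4, 3.2], "angular": [0, 0, 0]}
  ]
}}

```text
time_s: 8.4
tcp_pos: [0.5519, 0.1334, 0.137]
ee_rot: [[-0.967, 0.254, -0.0], [0.254, 0.967, 0.0], [0.0, -0.0, -1.0]]
wrist_force: [0.4, 0.6, -1.8]
gripper_width: 0.401
gripper_force: 29.9
```

```bash
python3 st.py
```

```text
t 8.4 stand frame TCP-axis x,y,z mm [39.23 -1.07  6.98] F(ex,ey,z) [ 0.24  0.64 -1.8 ] M [-0.01 -0.02  0.01] w 0.40114582909101093 29.9301455780369
tool x,y in stand deg -0.014646659179704468 tilt [-0.  0. -1.] pos [551.95 133.39 136.98]
```

{"fn": "move_arm", "kwargs": {
  "series": [
    {"grip": 0.3, "xyz": [3, 0, 0], "angular": [0, 0, 0]},
    {"grip": 0.3, "xyz": [6, 0.1, 0.1], "angular": [0, 0, 0]},
    {"grip": 0.3, "xyz": [9, 0.3, 0.3], "angular": [0, 0, 0]},
    {"grip": 0.3, "xyz": [12, 0.5, 0.5], "angular": [0, 0, 0]},
    {"grip": 0.3, "xyz": [12, 0.5, 0.5], "angular": [0, 0, 0]}
  ]
}}

```text
time_s: 8.9
tcp_pos: [0.5405, 0.1369, 0.1363]
ee_rot: [[-0.967, 0.254, -0.0], [0.254, 0.967, -0.0], [0.0, -0.0, -1.0]]
wrist_force: [0.0, 0.2, -1.1]
gripper_width: 0.394
gripper_force: 29.9
```

```bash
python3 st.py
```

```text
t 8.9 stand frame TCP-axis x,y,z mm [27.24 -0.6   6.33] F(ex,ey,z) [-0.05  0.21 -1.14] M [-0.01 -0.01  0.04] w 0.3937624149061184 29.93015006519272
tool x,y in stand deg -0.017930239637849045 tilt [-0. -0. -1.] pos [540.47 136.88 136.33]
```

{"fn": "move_arm", "kwargs": {
  "series": [
    {"grip": 0.3, "xyz": [2.5, 0.1, 0.1], "angular": [0, 0, 0]},
    {"grip": 0.3, "xyz": [5, 0.2, 0.2], "angular": [0, 0, 0]},
    {"grip": 0.3, "xyz": [7.5, 0.4, 0.4], "angular": [0, 0, 0]},
    {"grip": 0.3, "xyz": [10, 0.6, 0.6], "angular": [0, 0, 0]},
    {"grip": 0.3, "xyz": [10, 0.6, 0.6], "angular": [0, 0, 0]}
  ]
}}

```text
time_s: 9.4
tcp_pos: [0.531, 0.14, 0.1358]
ee_rot: [[-0.967, 0.254, -0.0], [0.254, 0.967, -0.0], [0.0, -0.0, -1.0]]
wrist_force: [0.6, 0.5, -1.1]
gripper_width: 0.393
gripper_force: 29.9
```

```bash
python3 st.py
```

```text
t 9.4 stand frame TCP-axis x,y,z mm [17.33  0.03  5.75] F(ex,ey,z) [ 0.46  0.6  -1.13] M [-0.02 -0.05  0.07] w 0.3926017317387233 29.930075754164136
tool x,y in stand deg -0.025065224948862257 tilt [-0. -0. -1.] pos [531.05 140.01 135.75]
```

Still free of contact. Next 10 mm at full slope.

{"fn": "move_arm", "kwargs": {
  "series": [
    {"grip": 0.3, "xyz": [2.5, 0.2, 0.2], "angular": [0, 0, 0]},
    {"grip": 0.3, "xyz": [5, 0.4, 0.4], "angular": [0, 0, 0]},
    {"grip": 0.3, "xyz": [7.5, 0.6, 0.6], "angular": [0, 0, 0]},
    {"grip": 0.3, "xyz": [10, 0.8, 0.75], "angular": [0, 0, 0]},
    {"grip": 0.3, "xyz": [10, 0.8, 0.75], "angular": [0, 0, 0]}
  ]
}}

```text
time_s: 9.9
tcp_pos: [0.5216, 0.1433, 0.135]
ee_rot: [[-0.967, 0.254, -0.0], [0.254, 0.967, -0.0], [0.0, -0.0, -1.0]]
wrist_force: [0.3, 0.1, -0.7]
gripper_width: 0.394
gripper_force: 29.9
```

```bash
python3 st.py
```

```text
t 9.9 stand frame TCP-axis x,y,z mm [7.34 0.81 4.99] F(ex,ey,z) [ 0.26  0.14 -0.74] M [-0.03  0.03  0.  ] w 0.39381735782135696 29.93003599185613
tool x,y in stand deg -0.023970100634216066 tilt [-0. -0. -1.] pos [521.58 143.29 134.99]
```

{"fn": "move_arm", "kwargs": {
  "series": [
    {"grip": 0.3, "xyz": [2.5, 0.2, 0.2], "angular": [0, 0, 0]},
    {"grip": 0.3, "xyz": [5, 0.4, 0.4], "angular": [0, 0, 0]},
    {"grip": 0.3, "xyz": [7.5, 0.6, 0.6], "angular": [0, 0, 0]},
    {"grip": 0.3, "xyz": [10, 0.8, 0.75], "angular": [0, 0, 0]},
    {"grip": 0.3, "xyz": [10, 0.8, 0.75], "angular": [0, 0, 0]}
  ]
}}

```text
time_s: 10.4
tcp_pos: [0.5121, 0.1466, 0.1343]
ee_rot: [[-0.967, 0.254, -0.0], [0.254, 0.967, -0.0], [0.0, -0.0, -1.0]]
wrist_force: [-0.0, -0.1, -1.1]
gripper_width: 0.393
gripper_force: 29.9
```

```bash
python3 st.py
```

```text
t 10.4 stand frame TCP-axis x,y,z mm [-2.67  1.62  4.25] F(ex,ey,z) [-0.01 -0.13 -1.13] M [-0.07 -0.01 -0.04] w 0.39342214859910823 29.930124572638306
tool x,y in stand deg -0.021862911473036577 tilt [-0. -0. -1.] pos [512.1  146.62 134.25]
```

{"fn": "move_arm", "kwargs": {
  "series": [
    {"grip": 0.3, "xyz": [2.5, 0.2, 0.2], "angular": [0, 0, 0]},
    {"grip": 0.3, "xyz": [5, 0.4, 0.4], "angular": [0, 0, 0]},
    {"grip": 0.3, "xyz": [7.5, 0.6, 0.6], "angular": [0, 0, 0]},
    {"grip": 0.3, "xyz": [10, 0.8, 0.75], "angular": [0, 0, 0]},
    {"grip": 0.3, "xyz": [12, 1.0, 0.9], "angular": [0, 0, 0]},
    {"grip": 0.3, "xyz": [12, 1.0, 0.9], "angular": [0, 0, 0]}
  ]
}}

```text
time_s: 11.0
tcp_pos: [0.5008, 0.1507, 0.1334]
ee_rot: [[-0.967, 0.254, -0.0], [0.254, 0.967, -0.0], [0.0, -0.0, -1.0]]
wrist_force: [0.1, -0.2, -1.6]
gripper_width: 0.392
gripper_force: 29.9
```

```bash
python3 st.py
```

```text
t 11.0 stand frame TCP-axis x,y,z mm [-14.58   2.68   3.36] F(ex,ey,z) [ 0.17 -0.12 -1.59] M [ 0.04 -0.02 -0.02] w 0.39243652729119616 29.93010177713586
tool x,y in stand deg -0.020336810371335053 tilt [-0. -0. -1.] pos [500.85 150.67 133.36]
```

{"fn": "move_arm", "kwargs": {
  "series": [
    {"grip": 0.3, "xyz": [2.5, 0.2, 0.2], "angular": [0, 0, 0]},
    {"grip": 0.3, "xyz": [5, 0.4, 0.4], "angular": [0, 0, 0]},
    {"grip": 0.3, "xyz": [7.5, 0.6, 0.6], "angular": [0, 0, 0]},
    {"grip": 0.3, "xyz": [10, 0.8, 0.75], "angular": [0, 0, 0]},
    {"grip": 0.3, "xyz": [12, 1.0, 0.9], "angular": [0, 0, 0]},
    {"grip": 0.3, "xyz": [12, 1.0, 0.9], "angular": [0, 0, 0]}
  ]
}}

```text
time_s: 11.6
tcp_pos: [0.4895, 0.1547, 0.1325]
ee_rot: [[-0.967, 0.254, -0.0], [0.254, 0.967, -0.0], [0.0, -0.0, -1.0]]
wrist_force: [-0.1, -0.1, -1.1]
gripper_width: 0.395
gripper_force: 29.9
```

```bash
python3 st.py
```

```text
t 11.6 stand frame TCP-axis x,y,z mm [-26.58   3.65   2.46] F(ex,ey,z) [-0.06 -0.09 -1.06] M [-0.08 -0.04  0.03] w 0.3951466524268623 29.930119602868217
tool x,y in stand deg -0.02213993346466374 tilt [-0. -0. -1.] pos [489.49 154.65 132.46]
```

{"fn": "move_arm", "kwargs": {
  "series": [
    {"grip": 0.3, "xyz": [2.5, 0.2, 0.2], "angular": [0, 0, 0]},
    {"grip": 0.3, "xyz": [5, 0.4, 0.4], "angular": [0, 0, 0]},
    {"grip": 0.3, "xyz": [7.5, 0.6, 0.6], "angular": [0, 0, 0]},
    {"grip": 0.3, "xyz": [10, 0.8, 0.75], "angular": [0, 0, 0]},
    {"grip": 0.3, "xyz": [12, 1.0, 0.9], "angular": [0, 0, 0]},
    {"grip": 0.3, "xyz": [12, 1.0, 0.9], "angular": [0, 0, 0]}
  ]
}}

```text
time_s: 12.2
tcp_pos: [0.4781, 0.1587, 0.1316]
ee_rot: [[-0.967, 0.254, -0.0], [0.254, 0.967, -0.0], [0.0, -0.0, -1.0]]
wrist_force: [0.6, -0.2, -1.3]
gripper_width: 0.396
gripper_force: 29.9
```

```bash
python3 st.py
```

```text
t 12.2 stand frame TCP-axis x,y,z mm [-38.59   4.67   1.55] F(ex,ey,z) [ 0.6  -0.07 -1.3 ] M [-0.03  0.04 -0.03] w 0.3955262896807564 29.929938158456935
tool x,y in stand deg -0.018121417311505347 tilt [-0. -0. -1.] pos [478.13 158.69 131.55]
```

{"fn": "move_arm", "kwargs": {
  "series": [
    {"grip": 0.3, "xyz": [3, 0.2, 0.2], "angular": [0, 0, 0]},
    {"grip": 0.3, "xyz": [6, 0.5, 0.4], "angular": [0, 0, 0]},
    {"grip": 0.3, "xyz": [9, 0.7, 0.6], "angular": [0, 0, 0]},
    {"grip": 0.3, "xyz": [12, 0.9, 0.8], "angular": [0, 0, 0]},
    {"grip": 0.3, "xyz": [15, 1.2, 1.1], "angular": [0, 0, 0]},
    {"grip": 0.3, "xyz": [15, 1.2, 1.1], "angular": [0, 0, 0]}
  ]
}}

```text
time_s: 12.8
tcp_pos: [0.4638, 0.1637, 0.1304]
ee_rot: [[-0.967, 0.254, -0.0], [0.254, 0.967, -0.0], [0.0, -0.0, -1.0]]
wrist_force: [0.6, 0.5, -0.6]
gripper_width: 0.394
gripper_force: 29.9
```

{"fn": "move_arm", "kwargs": {
  "series": [
    {"grip": 0.3, "xyz": [4, 0.2, 0.2], "angular": [0, 0, 0]},
    {"grip": 0.3, "xyz": [8, 0.4, 0.4], "angular": [0, 0, 0]},
    {"grip": 0.3, "xyz": [12, 0.6, 0.6], "angular": [0, 0, 0]},
    {"grip": 0.3, "xyz": [16, 0.8, 0.8], "angular": [0, 0, 0]},
    {"grip": 0.3, "xyz": [20, 1.2, 1.1], "angular": [0, 0, 0]},
    {"grip": 0.3, "xyz": [28, 1.2, 1.1], "angular": [0, 0, 0]},
    {"grip": 0.3, "xyz": [36, 1.2, 1.1], "angular": [0, 0, 0]},
    {"grip": 0.3, "xyz": [36, 1.2, 1.1], "angular": [0, 0, 0]},
    {"grip": 0.3, "xyz": [36, 1.2, 1.1], "angular": [0, 0, 0]}
  ]
}}

```text
time_s: 13.7
tcp_pos: [0.4296, 0.1741, 0.1295]
ee_rot: [[-0.967, 0.254, 0.0], [0.254, 0.967, 0.0], [-0.0, 0.0, -1.0]]
wrist_force: [0.1, -0.6, -1.0]
gripper_width: 0.393
gripper_force: 29.9
```

```bash
python3 st.py; python3 - <<'E'
from station import r
from rod import *
S=r.capture("side");np.save("side3.npy",S,allow_pickle=True)
a=cv2.resize(S["img"][215:327,280:430],(800,600),interpolation=cv2.INTER_CUBIC)
cv2.imwrite("pics/s3.png",a[:,:,::-1])
E
```

```text
t 13.7 stand frame TCP-axis x,y,z mm [-89.47   7.28  -0.48] F(ex,ey,z) [ 0.26 -0.51 -1.01] M [-0.09 -0.01 -0.04] w 0.39321864759363806 29.9299855629215
tool x,y in stand deg 0.007329437973136222 tilt [ 0.  0. -1.] pos [429.58 174.12 129.52]
```

View pics/s3.png

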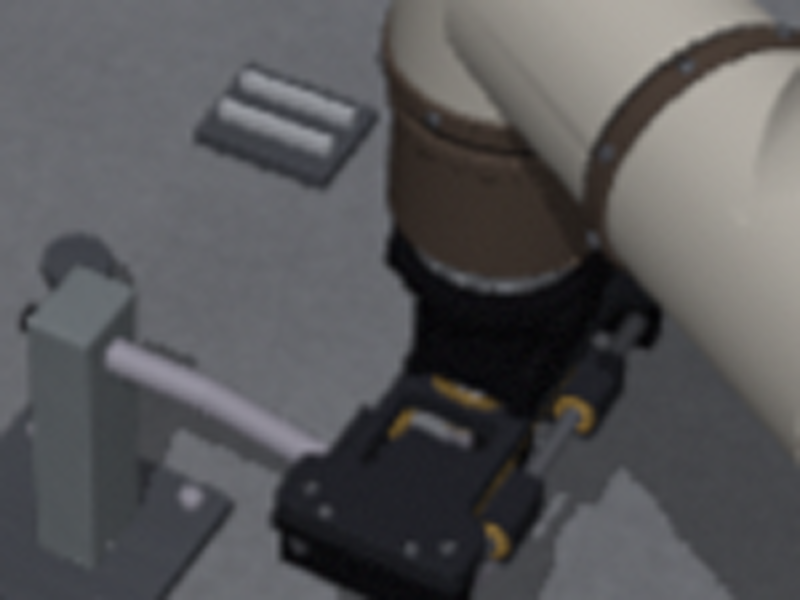

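The side view shows the rod bare, with its bend at about (200,385) in the crop, and the sleeve still in the gripper. I'll back off, lift, and carry it towards the cradle.

{"fn": "move_arm", "kwargs": {
  "series": [
    {"grip": 0.3, "xyz": [10, 0, -15], "angular": [0, 0, 0]},
    {"grip": 0.3, "xyz": [20, 0, -40], "angular": [0, 0, 0]},
    {"grip": 0.3, "xyz": [20, 0, -70], "angular": [0, 0, 0]},
    {"grip": 0.3, "xyz": [10, -15, -75], "angular": [0, 0, 0]},
    {"grip": 0.3, "xyz": [-10, -40, -75], "angular": [0, 0, -0.01]},
    {"grip": 0.3, "xyz": [-35, -70, -75], "angular": [0, 0, -0.021]},
    {"grip": 0.3, "xyz": [-60, -100, -75], "angular": [0, 0, -0.021]},
    {"grip": 0.3, "xyz": [-85, -130, -75], "angular": [0, 0, -0.021]},
    {"grip": 0.3, "xyz": [-110, -160, -75], "angular": [0, 0, -0.021]},
    {"grip": 0.3, "xyz": [-135, -190, -75], "angular": [0, 0, -0.021]}
  ]
}}

```text
time_s: 14.75
tcp_pos: [0.5126, -0.0459, 0.2044]
ee_rot: [[-0.972, 0.234, 0.0], [0.234, 0.972, 0.0], [-0.0, 0.0, -1.0]]
wrist_force: [0.7, -0.6, -1.6]
gripper_width: 0.396
gripper_force: 29.9
```

{"fn": "move_arm", "kwargs": {
  "series": [
    {"grip": 0.3, "xyz": [-26, -25, 0], "angular": [0, 0, 0]},
    {"grip": 0.3, "xyz": [-52, -50, 0], "angular": [0, 0, 0]},
    {"grip": 0.3, "xyz": [-78, -75, 0], "angular": [0, 0, 0]},
    {"grip": 0.3, "xyz": [-95, -92, 0], "angular": [0, 0, 0]},
    {"grip": 0.3, "xyz": [-103, -99, 0], "angular": [0, 0, 0]},
    {"grip": 0.3, "xyz": [-103, -99, 0], "angular": [0, 0, 0]},
    {"grip": 0.3, "xyz": [-103, -99, 0], "angular": [0, 0, 0]}
  ]
}}

```text
time_s: 15.45
tcp_pos: [0.5884, -0.164, 0.204]
ee_rot: [[-0.972, 0.234, -0.001], [0.234, 0.972, 0.0], [0.001, 0.0, -1.0]]
wrist_force: [0.5, 0.7, -1.2]
gripper_width: 0.398
gripper_force: 29.9
```

```bash
python3 st.py
```

```text
t 15.45 stand frame TCP-axis x,y,z mm [ 149.96 -279.51   74.  ] F(ex,ey,z) [ 0.27  0.77 -1.18] M [-0.03 -0.04  0.01] w 0.3975064099974567 29.930096006501117
tool x,y in stand deg 1.1619540392211474 tilt [-0.  0. -1.] pos [ 588.39 -164.03  204.  ]
```

{"fn": "move_arm", "kwargs": {
  "series": [
    {"grip": 0.3, "xyz": [1, -4, 30], "angular": [0, 0, 0]},
    {"grip": 0.3, "xyz": [1, -4, 60], "angular": [0, 0, 0]},
    {"grip": 0.3, "xyz": [1, -4, 90], "angular": [0, 0, 0]},
    {"grip": 0.3, "xyz": [1, -4, 115], "angular": [0, 0, 0]},
    {"grip": 0.3, "xyz": [1, -4, 125], "angular": [0, 0, 0]},
    {"grip": 0.3, "xyz": [1, -4, 125], "angular": [0, 0, 0]},
    {"grip": 0.3, "xyz": [1, -4, 125], "angular": [0, 0, 0]}
  ]
}}

```text
time_s: 16.15
tcp_pos: [0.5879, -0.1678, 0.0807]
ee_rot: [[-0.973, 0.233, 0.002], [0.233, 0.973, -0.001], [-0.002, 0.0, -1.0]]
wrist_force: [-0.6, 0.1, -0.5]
gripper_width: 0.393
gripper_force: 29.9
```

```bash
python3 st.py; python3 - <<'E'
from station import r
from rod import *
S=r.capture("side");np.save("side4.npy",S,allow_pickle=True)
a=cv2.resize(S["img"][200:260,295:375],(800,600),interpolation=cv2.INTER_CUBIC)
s=r.sense();p=s["tcp_pos"];R=s["ee_rot"];print(p,[((q+.5-[295,200])*10-.5).round() for q in proj(S,[p+R@np.array([dx,0,.008]) for dx in (-.015,0,.015)])])
cv2.imwrite("pics/s4.png",a[:,:,::-1])
E
```

```text
t 16.15 stand frame TCP-axis x,y,z mm [ 150.41 -283.26  -49.26] F(ex,ey,z) [-0.59 -0.06 -0.46] M [-0.09 -0.05  0.01] w 0.39346521671798634 29.929943565439316
tool x,y in stand deg 1.2393180211822232 tilt [ 0. -0. -1.] pos [ 587.88 -167.78   80.74]
[ 0.59 -0.17  0.08] [array([341., 176.]), array([392., 194.]), array([443., 213.])]
```

View pics/s4.png

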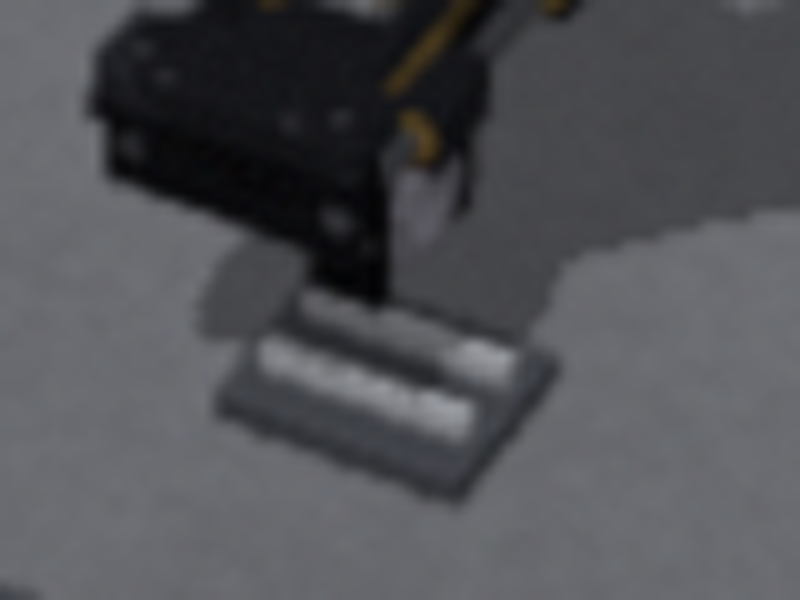

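The near finger tip is at about (350,300) in the crop, with the sleeve face right of it at about (425,207). The plate corners are at (218,397), (457,490) and (558,356). The sleeve is above the rails, so I'll compute the offset from the plate corners.

```bash
python3 - <<'E'
from rod import *
S=load("side4.npy");T=load("top0.npy")
u=lambda p:(np.array(p,float)+.5)/10-.5+[295,200]
P=onz(S,u([(218,397),(457,490),(558,356)]),.01)*1e3;print("side corners",P,"ctr",(P[0]+P[2])/2)
z=lambda p:(np.array(p,float)+.5)/8-.5+[365,225]
Q=onz(T,z([(520,13),(727,52),(683,285),(475,247)]-np.array([400,0])),.01)*1e3;print("top corners",Q,"ctr",Q.mean(0))
# side rail ends (tops), near rail top edge line
print(onz(S,u([(262,345),(470,405),(305,290),(515,358)]),.018)*1e3)
# sleeve face circle outline predicted
R=np.array([[-.973,.233,.002],[.233,.973,0],[0,0,-1]]);R[:,0]=[-.973,.233,0];p=np.array([.5879,-.1678,.0807])
th=np.linspace(0,2*np.pi,60)
C=proj(S,[p+R@np.array([.015,.018*np.cos(t),.008+.018*np.sin(t)]) for t in th]);C=(C+.5-[295,200])*10-.5
print("face extent",C.min(0),C.max(0))
E
```

```text
side corners [[ 629.41 -147.03   10.  ]
 [ 558.72 -128.79   10.  ]
 [ 545.39 -188.63   10.  ]] ctr [ 587.4  -167.83   10.  ]
top corners [[ 627.78 -147.1    10.  ]
 [ 614.78 -211.28   10.  ]
 [ 542.57 -195.97   10.  ]
 [ 555.24 -131.7    10.  ]] ctr [ 585.09 -171.52   10.  ]
[[ 621.33 -161.93   18.  ]
 [ 561.63 -153.74   18.  ]
 [ 616.16 -187.19   18.  ]
 [ 554.56 -175.59   18.  ]]
face extent [411.31 148.85] [475.14 279.69]
```

```bash
python3 - <<'E'
from rod import *
S=load("side4.npy");im=S["img"][212:230,330:345].astype(int)
print("blue-green"); print(im[:,:,2]-im[:,:,1]); print("sum");print(im.sum(2)//3)
R=np.array([[-.973,.233,0],[.233,.973,0],[0,0,-1]]);p=np.array([.5879,-.1678,.0807])
for h in(.0,.007):
  for dx in(.009,.012,.015):
    th=np.linspace(0,2*np.pi,60);C=proj(S,[p+R@np.array([dx,.018*np.cos(t),h+.018*np.sin(t)]) for t in th]);print(h,dx,C.min(0),C.max(0))
E
```

```text
blue-green
[[  4   5   3   3  -2 -20 -27 -21  -6   2   2   3   2   4   4]
 [  3   4   3   2   2  -3 -15 -28 -17   1   3   1   3   4   5]
 [  4   4   3   4   4   3  -7 -27 -19  -1   4   2   2   3   4]
 [  3   3   3   3   5   4 -10 -25 -15   1   4   3   3   3   4]
 [  3   3   2   2   4   0  -5  -7   0   3   5   4   2   4   3]
 [  3   1   3   3   5   6   7   6   5   5   6   4   3   3   3]
 [  2   2   2   3   5   8   8   6   7   6   6   4   3   3   4]
 [  3   4   2   2   6   7   7   7   7   7   6   4   3   3   4]
 [  3   3   0   3   8   7   7   8   7   7   6   2   4   4   3]
 [  3   1   2   5   7   8   8   8   8   6   5   2   3   4   3]
 [  1   2   2   3   5   6   8   8   8   5   4   3   4   4   3]
 [  3   2   1   2   6   7   8   8   7   5   3   3   4   4   3]
 [  3   3   2   3   6   7   7   7   7   5   3   3   4   4   3]
 [  3   2   2   3   6   7   7   6   5   3   2   4   3   3   2]
 [  3   4   2   1   4   5   5   5   3   4   3   5   5   4   3]
 [  2   3   1   2   4   4   3   3   4   3   3   3   3   4   4]
 [  2   3   3   2   3   3   2   3   4   3   2   3   5   4   4]
 [  2   2   2   2 
[... 472 characters left out ...]
61 73 73]
 [17  9  6 20 72 84 86 88 89 74 50 54 68 73 73]
 [25 13  4 17 62 76 87 92 88 73 65 68 71 71 71]
 [17 13 11 20 64 75 85 90 82 72 70 70 71 71 71]
 [11 23 18 22 66 74 79 80 71 69 71 71 71 71 70]
 [12 18 15 20 63 73 73 72 70 71 73 71 70 70 70]
 [10  8  5 17 58 69 70 70 71 72 71 71 71 71 71]
 [ 5  8  4 17 59 70 70 71 71 71 70 71 72 71 71]
 [ 7  8  4 19 60 70 71 71 72 71 71 71 71 71 70]
 [21 12  5 18 51 65 69 71 71 72 71 71 71 70 70]]
0.0 0.009 [333.72 211.32] [340.15 224.45]
0.0 0.012 [334.75 211.68] [341.16 224.82]
0.0 0.015 [335.77 212.03] [342.18 225.18]
0.007 0.009 [333.65 213.42] [340.06 226.5 ]
0.007 0.012 [334.68 213.78] [341.07 226.87]
0.007 0.015 [335.7  214.13] [342.08 227.23]
```

```bash
python3 - <<'E'
from rod import *
T=load("top0.npy")
for y in(0.,.006,-.006,.0095):
    xs=np.arange(.075,.025,-.002);P=proj(T,[W(x,y-.0012,.127+np.sqrt(.018**2-y*y)) for x in xs])
    g=T["img"].astype(float).mean(2);v=map_coordinates(g,[P[:,1],P[:,0]],order=1);print(y,list(zip((xs*1e3).round().astype(int).tolist(),v.round().astype(int).tolist())))
E
```

```text
0.0 [(75, 135), (73, 143), (71, 151), (69, 158), (67, 169), (65, 176), (63, 180), (61, 181), (59, 180), (57, 179), (55, 179), (53, 180), (51, 180), (49, 180), (47, 180), (45, 179), (43, 177), (41, 174), (39, 170), (37, 170), (35, 172), (33, 175), (31, 175), (29, 174), (27, 173)]
0.006 [(75, 124), (73, 127), (71, 136), (69, 151), (67, 168), (65, 179), (63, 183), (61, 183), (59, 183), (57, 184), (55, 185), (53, 185), (51, 186), (49, 186), (47, 186), (45, 185), (43, 180), (41, 171), (39, 161), (37, 154), (35, 151), (33, 151), (31, 151), (29, 151), (27, 152)]
-0.006 [(75, 113), (73, 109), (71, 117), (69, 131), (67, 145), (65, 154), (63, 157), (61, 157), (59, 157), (57, 156), (55, 155), (53, 155), (51, 155), (49, 154), (47, 154), (45, 153), (43, 151), (41, 144), (39, 136), (37, 127), (35, 123), (33, 126), (31, 128), (29, 128), (27, 127)]
0.0095 [(75, 108), (73, 100), (71, 109), (69, 134), (67, 155), (65, 167), (63, 171), (61, 172), (59, 173), (57, 173), (55, 173), (53, 173), (51, 174), (49, 175), (47, 175), (45, 174), (43, 171), (41, 160), (39, 146), (37, 138), (35, 135), (33, 135), (31, 135), (29, 135), (27, 136)]
```

Sleeve centre is about 1 to 4 mm towards +x of the TCP. I'll aim TCP at about (0.5845, −0.169), go down to just above contact, then feel.

{"fn": "move_arm", "kwargs": {
  "series": [
    {"grip": 0.3, "xyz": [3, -2, 8], "angular": [0, 0, 0]},
    {"grip": 0.3, "xyz": [3, -2, 16], "angular": [0, 0, 0]},
    {"grip": 0.3, "xyz": [3, -2, 24], "angular": [0, 0, 0]},
    {"grip": 0.3, "xyz": [3, -2, 31], "angular": [0, 0, 0]},
    {"grip": 0.3, "xyz": [3, -2, 35], "angular": [0, 0, 0]},
    {"grip": 0.3, "xyz": [3, -2, 35], "angular": [0, 0, 0]},
    {"grip": 0.3, "xyz": [3, -2, 35], "angular": [0, 0, 0]}
  ]
}}

```text
time_s: 16.9
tcp_pos: [0.5838, -0.1695, 0.0443]
ee_rot: [[-0.972, 0.234, -0.0], [0.234, 0.972, -0.0], [0.0, -0.0, -1.0]]
wrist_force: [1.1, 0.4, -1.8]
gripper_width: 0.399
gripper_force: 29.9
```

{"fn": "move_arm", "kwargs": {
  "series": [
    {"grip": 0.3, "xyz": [0, 0, 1], "angular": [0, 0, 0]},
    {"grip": 0.3, "xyz": [0, 0, 2], "angular": [0, 0, 0]},
    {"grip": 0.3, "xyz": [0, 0, 2], "angular": [0, 0, 0]}
  ]
}}

```text
time_s: 17.2
tcp_pos: [0.5836, -0.1694, 0.0424]
ee_rot: [[-0.972, 0.234, 0.0], [0.234, 0.972, 0.0], [-0.0, 0.0, -1.0]]
wrist_force: [0.6, -0.1, -0.8]
gripper_width: 0.391
gripper_force: 29.9
```

```bash
python3 st.py
```

```text
t 17.2 stand frame TCP-axis x,y,z mm [ 146.69 -285.9   -87.59] F(ex,ey,z) [ 0.6   0.06 -0.83] M [-0.01  0.01 -0.01] w 0.39115241240929155 29.930011111791828
tool x,y in stand deg 1.1655611032865454 tilt [ 0.  0. -1.] pos [ 583.61 -169.39   42.41]
```

{"fn": "move_arm", "kwargs": {
  "series": [
    {"grip": 0.3, "xyz": [0, 0, 0.5], "angular": [0, 0, 0]},
    {"grip": 0.3, "xyz": [0, 0, 1], "angular": [0, 0, 0]},
    {"grip": 0.3, "xyz": [0, 0, 1], "angular": [0, 0, 0]}
  ]
}}

```text
time_s: 17.5
tcp_pos: [0.5836, -0.1694, 0.0413]
ee_rot: [[-0.972, 0.234, -0.0], [0.234, 0.972, 0.0], [0.0, -0.0, -1.0]]
wrist_force: [0.5, -1.0, -0.8]
gripper_width: 0.393
gripper_force: 29.9
```

{"fn": "move_arm", "kwargs": {
  "series": [
    {"grip": 0.3, "xyz": [0, 0, 0.5], "angular": [0, 0, 0]},
    {"grip": 0.3, "xyz": [0, 0, 1], "angular": [0, 0, 0]},
    {"grip": 0.3, "xyz": [0, 0, 1], "angular": [0, 0, 0]}
  ]
}}

```text
time_s: 17.8
tcp_pos: [0.5836, -0.1694, 0.0403]
ee_rot: [[-0.972, 0.234, -0.0], [0.234, 0.972, 0.0], [0.0, -0.0, -1.0]]
wrist_force: [-0.7, 0.5, -1.2]
gripper_width: 0.398
gripper_force: 29.9
```

```bash
python3 st.py
```

```text
t 17.8 stand frame TCP-axis x,y,z mm [ 146.65 -285.94  -89.74] F(ex,ey,z) [-0.79  0.33 -1.18] M [-0.04  0.06 -0.03] w 0.3983258667922685 29.93002867209725
tool x,y in stand deg 1.164794429821114 tilt [-0.  0. -1.] pos [ 583.56 -169.42   40.26]
```

{"fn": "move_arm", "kwargs": {
  "series": [
    {"grip": 0.3, "xyz": [0, 0, 0.4], "angular": [0, 0, 0]},
    {"grip": 0.3, "xyz": [0, 0, 0.7], "angular": [0, 0, 0]},
    {"grip": 0.3, "xyz": [0, 0, 0.7], "angular": [0, 0, 0]}
  ]
}}

```text
time_s: 18.1
tcp_pos: [0.5836, -0.1694, 0.0396]
ee_rot: [[-0.972, 0.234, -0.0], [0.234, 0.972, -0.0], [0.0, -0.0, -1.0]]
wrist_force: [-0.1, -0.5, -1.7]
gripper_width: 0.391
gripper_force: 29.9
```

```bash
python3 st.py
```

```text
t 18.1 stand frame TCP-axis x,y,z mm [ 146.64 -285.94  -90.44] F(ex,ey,z) [-0.01 -0.52 -1.69] M [0.   0.01 0.06] w 0.39132360009165423 29.930056085722754
tool x,y in stand deg 1.168781917510077 tilt [-0. -0. -1.] pos [ 583.55 -169.41   39.56]
```

{"fn": "move_arm", "kwargs": {
  "series": [
    {"grip": 0.3, "xyz": [0, 0, 0.4], "angular": [0, 0, 0]},
    {"grip": 0.3, "xyz": [0, 0, 0.7], "angular": [0, 0, 0]},
    {"grip": 0.3, "xyz": [0, 0, 0.7], "angular": [0, 0, 0]}
  ]
}}

```text
time_s: 18.4
tcp_pos: [0.5838, -0.1694, 0.0392]
ee_rot: [[-0.972, 0.234, 0.0], [0.234, 0.972, 0.0], [-0.0, 0.0, -1.0]]
wrist_force: [0.3, 1.0, -0.5]
gripper_width: 0.392
gripper_force: 29.9
```

```bash
python3 st.py
```

```text
t 18.4 stand frame TCP-axis x,y,z mm [ 146.83 -285.83  -90.84] F(ex,ey,z) [ 0.05  1.06 -0.45] M [ 0.17  0.03 -0.01] w 0.3915229787307638 29.926723656244576
tool x,y in stand deg 1.1728117892646743 tilt [ 0.  0. -1.] pos [ 583.76 -169.36   39.16]
```

First contact, with a small +y push from the −y rail. I'll ease +y and lower further.

{"fn": "move_arm", "kwargs": {
  "series": [
    {"grip": 0.3, "xyz": [0, 0.3, 0.3], "angular": [0, 0, 0]},
    {"grip": 0.3, "xyz": [0, 0.5, 0.5], "angular": [0, 0, 0]},
    {"grip": 0.3, "xyz": [0, 0.5, 0.5], "angular": [0, 0, 0]}
  ]
}}

```text
time_s: 18.7
tcp_pos: [0.5839, -0.1691, 0.0389]
ee_rot: [[-0.972, 0.234, 0.0], [0.234, 0.972, -0.0], [-0.0, -0.0, -1.0]]
wrist_force: [-0.9, -0.3, 3.1]
gripper_width: 0.396
gripper_force: 29.9
```

```bash
python3 st.py
```

```text
t 18.7 stand frame TCP-axis x,y,z mm [ 146.9  -285.56  -91.14] F(ex,ey,z) [-0.77 -0.49  3.13] M [-0.19  0.27  0.03] w 0.3960972444222983 29.925539137038868
tool x,y in stand deg 1.1763158333668204 tilt [ 0. -0. -1.] pos [ 583.9  -169.11   38.86]
```

Resting evenly: about 4.5 N down and little lateral force. One look at the lengthwise position before release.

```bash
python3 - <<'E'
from station import r
from rod import *
S=r.capture("side");np.save("side5.npy",S,allow_pickle=True)
a=cv2.resize(S["img"][212:257,303:363],(800,600),interpolation=cv2.INTER_CUBIC)
cv2.imwrite("pics/s5.png",a[:,:,::-1])
E
```

```text
(no output)
```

View pics/s5.png

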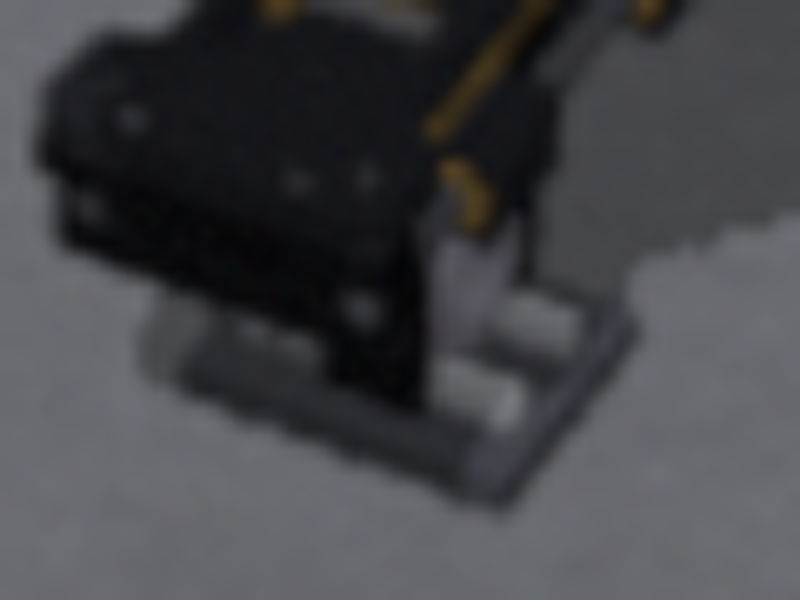

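The sleeve sits on both rails. About 18 mm of far rail shows in front of its face, from (495,305) to (580,335), where 16 mm is ideal, so it is centred. Release, then lift.

{"fn": "move_arm", "kwargs": {
  "series": [
    {"grip": 0.42, "xyz": [0, 0, 0], "angular": [0, 0, 0]},
    {"grip": 0.46, "xyz": [0, 0, 0], "angular": [0, 0, 0]},
    {"grip": 0.5, "xyz": [0, 0, 0], "angular": [0, 0, 0]},
    {"grip": 0.6, "xyz": [0, 0, 0], "angular": [0, 0, 0]},
    {"grip": 0.6, "xyz": [0, 0, 0], "angular": [0, 0, 0]},
    {"grip": 0.6, "xyz": [0, 0, 0], "angular": [0, 0, 0]}
  ]
}}

```text
time_s: 19.35
tcp_pos: [0.5837, -0.1689, 0.0384]
ee_rot: [[-0.972, 0.234, -0.0], [0.234, 0.972, 0.0], [0.0, -0.0, -1.0]]
wrist_force: [-0.3, -0.4, 0.1]
gripper_width: 0.591
gripper_force: 0.0
```

{"fn": "move_arm", "kwargs": {
  "series": [
    {"grip": 0.6, "xyz": [0, 0, -5], "angular": [0, 0, 0]},
    {"grip": 0.6, "xyz": [0, 0, -15], "angular": [0, 0, 0]},
    {"grip": 0.6, "xyz": [0, 0, -40], "angular": [0, 0, 0]},
    {"grip": 0.6, "xyz": [0, 0, -80], "angular": [0, 0, 0]},
    {"grip": 0.6, "xyz": [0, 0, -120], "angular": [0, 0, 0]},
    {"grip": 0.6, "xyz": [0, 0, -160], "angular": [0, 0, 0]},
    {"grip": 0.6, "xyz": [0, -40, -160], "angular": [0, 0, 0]},
    {"grip": 0.6, "xyz": [0, -80, -160], "angular": [0, 0, 0]},
    {"grip": 0.6, "xyz": [0, -120, -160], "angular": [0, 0, 0]},
    {"grip": 0.6, "xyz": [0, -150, -160], "angular": [0, 0, 0]}
  ]
}}

```text
time_s: 20.35
tcp_pos: [0.5479, -0.3167, 0.1998]
ee_rot: [[-0.972, 0.235, 0.001], [0.235, 0.972, -0.001], [-0.002, -0.0, -1.0]]
wrist_force: [0.7, 1.1, -0.2]
gripper_width: 0.603
gripper_force: 0.0
```

{"fn": "move_arm", "kwargs": {
  "series": [
    {"grip": 0.6, "xyz": [0, 0, 0], "angular": [0, 0, 0]},
    {"grip": 0.6, "xyz": [0, 0, 0], "angular": [0, 0, 0]},
    {"grip": 0.6, "xyz": [0, 0, 0], "angular": [0, 0, 0]}
  ]
}}

```text
time_s: 20.65
tcp_pos: [0.5488, -0.3142, 0.199]
ee_rot: [[-0.972, 0.233, 0.001], [0.233, 0.972, -0.0], [-0.001, 0.0, -1.0]]
wrist_force: [-0.2, 0.3, -0.3]
gripper_width: 0.599
gripper_force: 0.0
```

```bash
python3 st.py;python3 - <<'E'
from station import r
from rod import *
S=r.capture("side");T=r.capture("top")
a=cv2.resize(S["img"][212:257,308:348],(400,450),interpolation=cv2.INTER_CUBIC);b=cv2.resize(T["img"][220:265,368:408],(400,450),interpolation=cv2.INTER_CUBIC)
cv2.imwrite("pics/s6.png",np.hstack([a,b])[:,:,::-1])
E
```

```text
t 20.65 stand frame TCP-axis x,y,z mm [ 149.75 -434.77   68.96] F(ex,ey,z) [-0.25  0.23 -0.25] M [-0.05  0.04 -0.01] w 0.5985259628109652 0.0
tool x,y in stand deg 1.2034597557431537 tilt [ 0. -0. -1.] pos [ 548.79 -314.16  198.96]
```

View pics/s6.png

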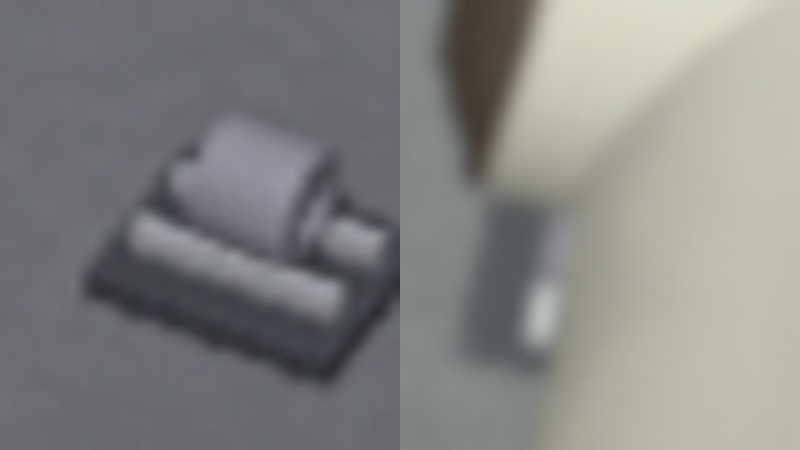

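The sleeve lies along both rails, centred lengthwise: body from about x=190 to 300 in the crop, near rail from 130 to 345. The gripper is clear, so I'm handing in.

```bash
python3 -c "
from station import r
print(r.finish_job())"
```

```text
the job is handed in; nothing more can be done
None
```

The sleeve came off the bent rod with no more than about 7 N read at the wrist (checked between moves). It was laid about mid-length on both cradle rails and released, and the job was handed in at about 21 s; the verdict was not shown.

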